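# Report the flask that was left open

### The job

One of the three conical flasks on the bench has been left without its stopper. Show the bench camera which one: bring the fingertips straight above its open mouth, about two centimetres over the rim, and keep pointing there for at least three seconds, without bringing them down close over the stoppers of the other two. Then log it by pressing the larger of the two buttons on the grey box fully down, so that it stays down, and back away; leave the small button alone and do not touch any flask, the bottle or the beaker.

Things in the scene. Friction and masses are not known exactly. Their poses are not given: they have to be found in the camera images.
- open_flask: Conical flask of clear glass, the one without a stopper, its mouth open (inner width about 36 mm at the rim). Base 84 mm across, 140 mm high to the rim, neck 35 mm across, flared to 42 mm at the rim; small paper label on the cone. Loose, 100 to 230 g, stands upright on the bench. Origin: centre of its underside; z up.
- open_flask_top (a point): Centre of the open mouth of the unstoppered flask, level with its rim, 140 mm above the bench. z up.
- stoppered_flask_a: Conical flask of clear glass, closed by a dark rubber stopper 37 mm across that stands 25 mm above the rim (165 mm high in all). Base 84 mm across, 140 mm high to the rim, neck 35 mm across, flared to 42 mm at the rim; small paper label on the cone. Loose, 100 to 230 g, stands upright on the bench. Origin: centre of its underside; z up.
- stoppered_flask_b: Conical flask of clear glass, closed by a dark rubber stopper 37 mm across that stands 25 mm above the rim (165 mm high in all). Base 84 mm across, 140 mm high to the rim, neck 35 mm across, flared to 42 mm at the rim; small paper label on the cone. Loose, 100 to 230 g, stands upright on the bench. Origin: centre of its underside; z up.
- stoppered_flask_a_top (a point): Centre of the top of the first rubber stopper, 165 mm above the bench.
- stoppered_flask_b_top (a point): Centre of the top of the second rubber stopper, 165 mm above the bench.
- log_box: Grey box fixed to the bench, 110 mm (its x) by 150 mm (its y) by 45 mm high, with two round black push buttons on its top, their axes upright: the large one 32 mm from the centre towards its +y, the small one 42 mm towards its -y. Origin: centre of its underside; z up.
- large_button_top (a point): Centre of the top face of the large button (cap 40 mm across), 63 mm above the bench when it is up; moves down with it.
- small_button_top (a point): Centre of the top face of the small button (cap 20 mm across), 63 mm above the bench when it is up. Not to be pressed.
- large_button (a joint): Travel of the large button in m: 0 up, 0.006 fully down against a hard stop. It resists with about 4 N all the way, has no return spring and stays where it is left.
- small_button (a joint): Travel of the small button in m: 0 up, 0.006 fully down; the same kind. Not to be pressed.
- wash_bottle: White plastic bottle with a cap, 60 mm across, 150 mm high, loose. Origin: centre of its underside; z up. To be left alone.
- beaker: Empty clear glass beaker, 80 mm across at the rim, 100 mm high, loose. Origin: centre of its underside; z up. To be left alone.
Mind the look-alikes: they are no part of the job. Leave any red look-alike of the log_box alone.

How it is judged:
By the outcome, as a careful person would: the job done as asked, in the order asked, and still so for the second after the job is handed in, with the robot touching nothing.
It also fails if it takes over 45 s, if anything falls off the work surface, if the arm or the gripper's body presses on something with over 40 N, if the wrist force passes 120 N, or if a joint passes its speed limit or range.

### The arm

A 6-joint arm with a two-finger parallel gripper is mounted at the origin on the work surface. World frame = base frame: x ahead of the robot, y to its left, z up, the work surface at z = 0. Lengths are in m, angles in rad, forces in N, time in s.
With the tool pointing down it reaches from about 0.25 to 0.775 m from the base axis. Payload 4 kg.
Tool frame: the origin (TCP) lies on the centre line of the jaws, within the pads' length; the fingertips stand 14 mm ahead of it and the grasp point (between the pads) lies 5 mm behind it (robot.tcp_to_tips is the distance from the TCP to the fingertips, in m); z points along the fingers, y is the line along which they close (so a half turn about z gives the same grasp; the last joint's range is limited). The gripper opens to 94 mm and grips with 3 to 60 N. Pads are 16 mm wide; open, the fingers measure 119 mm over their backs; the gripper's body (75 mm by 177 mm) begins 78 mm behind the grasp point.
Start: joints at [-1.345, 0.087, 1.371, -0, 1.684, -0.103], TCP at [0.178, -0.521, 0.22] pointing down, gripper open.
Joint ranges: [-3.1, 3.1], [-0.76, 2.03], [0.27, 2.55], [-1.08, 4.22], [0.17, 2.65], [-2.57, 2.57]. Speed limits (rad/s): [2.79, 2.79, 3.14, 3.14, 3.14, 3.14].

### API

Orientations are given as [roll, pitch, yaw] about the fixed x, y, z axes, in that order (R = Rz(yaw) Ry(pitch) Rx(roll)).
In Python, from bench import robot gives the robot as it stands.
- The arm moves only by the tool carry_out, never from a script. Its argument "increments" is a list of rows, each a list of 3 entries, a list of its own where there are three numbers: the closure in counts, from 0 (fully open) to 255 (shut), then the shift along the tool's x, y, z in mm, then the turn about the tool's z in degrees. In form: [[fingers, [dx, dy, dz], twist], ...]. A call has 1 to 8 rows; each row shifts and turns the commanded pose from where the row before left it, along the tool's axes as they then stand; what a row does not reach is not made up. A row lasts 1/10 s, in which the tool goes at most 50 mm and 8.59 degrees, less where a joint would pass 70% of its speed; a pose out of reach is approached as far as the arm can. A call with a gripper value outside its range is refused whole. The fingers move at their own pace and stop on an object; the grip force is fixed at half the most. Time passes only in rows, so rows that do not move let the fingers close. It gives the time, the measured TCP pose, the force, the opening and the grip force at its end, in the units of the state.
- robot.get_obs(): the state, without advancing time (a new reading comes with each control period).
- robot.snapshot(name): name is "scene" or "side" or "wrist"; returns the picture (480x640x3 uint8, blue, green, red); there is no depth.
- robot.get_calibration(name): a dict with "vfov" (degrees; the focal length in pixels is half the picture's height over the tangent of half this angle, whatever the lens; pixels are square), "cx", "cy" (the principal point, pixels), "k1" (the pictures are not rectified: a ray, as slopes to the right and down, at radius r is drawn at 1 + k1 r^2 times it, then the intrinsics apply), "T" (4x4, takes a point from camera to world coordinates). Camera axes: x right, y down, z forward; pixel columns grow to the right and rows downward; lengths in m; the calibration is good to about 2 mm. A picture is of the moment at which its call begins: read the wrist's pose just before it. get_calibration takes no time and is no camera call; for the wrist camera it gives the pose at the moment of the call.
- robot.close_job(): hands the job in; it is judged then, once.
The state is a dict: "time": time; "joint_positions": joint angles; "qvel": joint speeds; "joint_torque": joint torques, N m; "tool_pos": TCP position; "ee_rot": TCP orientation; "wrist_force": force on the tool from outside, world axes, zero at the start; "wrist_torque": the same for the moment, N m; "width": finger opening in m; "finger_force": force on a finger pad.
Only numpy, scipy, OpenCV 4.12 (cv2) and the standard library are available. Lean on these libraries where they do the work, as an engineer would, in place of code of your own. Each camera call takes 0.05 s, during which the arm holds its last target. There are 200 camera calls.

## Working session

There is one attempt and no reset: what is moved stays moved. The work goes in short steps, Python scripts to look and compute and a tool call to move; the robot and the scene stay as the last step left them, time stands still between calls to the robot, and variables do not carry over. Pictures are saved under pics/ and viewed, at most 10 in all, crops included, and the job is handed in when it is done.

Besides the shell and the picture viewer there is one more tool, called after "Request:" as name([rows], argument=value, ...), one row to a line, values as JSON. carry_out: Moves the arm, as the interface text tells. Its arguments: {"type":"object","properties":{"increments":{"type":"array","items":{"type":"array"}}},"required":["increments"]}

```bash
mkdir -p pics; cat > h.py <<'E'
import numpy as np, cv2
from bench import robot
def ray(c,u,v):
    f=240/np.tan(np.radians(c["vfov"])/2); K=np.array([[f,0,c["cx"]],[0,f,c["cy"]],[0,0,1.]])
    p=cv2.undistortPoints(np.array([[[u,v]]],float),K,np.array([c["k1"],0,0,0.]))[0,0]
    T=np.array(c["T"]); return T[:3,3],T[:3,:3]@np.array([p[0],p[1],1])
def at(c,u,v,z):
    o,d=ray(c,u,v); return o+d*(z-o[2])/d[2]
E
python3 - <<'E'
from h import *
for n in("scene","side"):
    cv2.imwrite(f"pics/{n}0.png",robot.snapshot(n)); c=robot.get_calibration(n); print(n,np.round(c["T"],3).tolist(),c["vfov"],c["k1"])
o=robot.get_obs(); print(o["time"],o["tool_pos"],o["ee_rot"],robot.tcp_to_tips)
E
```

```text
scene [[-0.494, 0.64, -0.588, 1.152], [0.869, 0.349, -0.351, 0.355], [-0.02, -0.684, -0.729, 0.824], [0.0, 0.0, 0.0, 1.0]] 52.547449993845525 0.013420165458165007
side [[-0.849, -0.393, 0.354, 0.151], [-0.529, 0.632, -0.567, 0.721], [-0.001, -0.668, -0.744, 1.076], [0.0, 0.0, 0.0, 1.0]] 44.88399392728979 0.05161809837024824
0.1 [ 0.1774838  -0.52009039  0.21843058] [-3.13962934e+00 -1.71007635e-04  3.28836748e-01] 0.014
```

View pics/scene0.png

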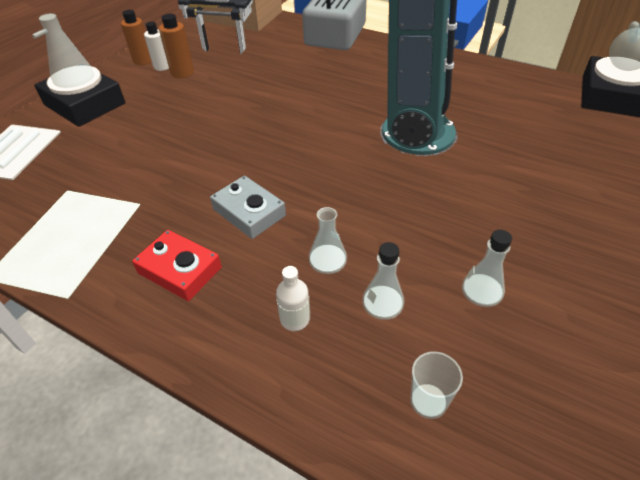

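View pics/side0.png

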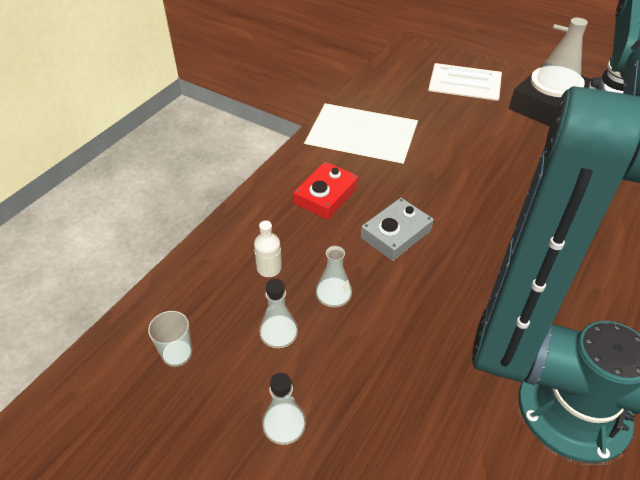

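The open flask is the one nearest the grey box. Its mouth is at about (327,214) in the scene picture and (335,253) in the side picture; the large grey button is at (255,201) and (390,225). Next I'll enlarge crops of both.

```bash
python3 - <<'E'
from h import *
a=cv2.imread("pics/scene0.png")[175:275,205:355]; b=cv2.imread("pics/side0.png")[190:290,310:460]
cv2.imwrite("pics/crop.png",np.vstack([cv2.resize(x,None,fx=3,fy=3,interpolation=2) for x in(a,b)])) 
P={"flask":(.14,(327,214),(335,253)),"big":(.063,(255,201),(390,225)),"small":(.063,(235,187),(409.5,210)),"stopA":(.165,(389,250),(276,287)),"stopB":(.165,(501,237),(281,380)),"bottle":(.15,(290,271),(265,226)),"beaker":(.1,(437,375),(170,328))}
for k,(z,p,q) in P.items(): print(k,*[np.round(at(robot.get_calibration(n),*uv,z)[:2],3) for n,uv in(("scene",p),("side",q))])
E
```

```text
flask [0.543 0.006] [0.544 0.004]
big [ 0.516 -0.201] [ 0.509 -0.202]
small [ 0.499 -0.271] [ 0.492 -0.273]
stopA [0.593 0.162] [0.587 0.162]
stopB [0.466 0.328] [0.464 0.325]
bottle [0.71  0.024] [0.711 0.026]
beaker [0.745 0.32 ] [0.739 0.318]
```

View pics/crop.png

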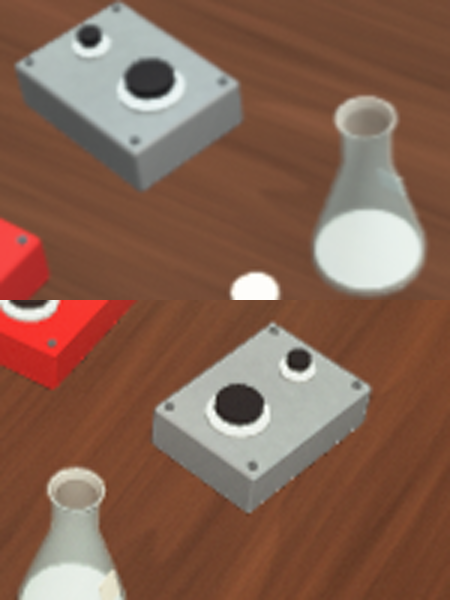

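Both cameras agree: mouth at about (0.5435, 0.005) and large button at (0.512, -0.202). I'll close the fingers and travel high.

Request:
carry_out([
  [255,[10,-7,0],0],
  [255,[22,-16,0],0],
  [255,[22,-16,0],0],
  [255,[22,-16,0],0],
  [255,[22,-16,0],0],
  [255,[22,-16,0],0],
  [255,[22,-16,0],0],
  [255,[22,-16,0],0],
])

```text
time: 0.9
tool_pos: [0.295, -0.3531, 0.2193]
ee_rot: [-3.141, -0.0, 0.329]
wrist_force: [0.0, -0.2, -0.1]
width: 0.0335
finger_force: 0.0
```

Request:
carry_out([
  [255,[22,-16,0],0],
  [255,[22,-16,0],0],
  [255,[22,-16,0],0],
  [255,[22,-16,0],0],
  [255,[22,-16,0],0],
  [255,[22,-16,0],0],
  [255,[22,-16,0],0],
  [255,[22,-16,0],0],
])

```text
time: 1.7
tool_pos: [0.4199, -0.1751, 0.2193]
ee_rot: [-3.141, -0.0, 0.329]
wrist_force: [0.2, -0.2, -1.1]
width: 0.0006
finger_force: 0.0
```

Request:
carry_out([
  [255,[22,-16,0],0],
  [255,[22,-16,0],0],
  [255,[22,-16,0],0],
  [255,[22,-16,0],0],
  [255,[22,-16,0],0],
  [255,[22,-16,0],0],
  [255,[22,-16,0],0],
  [255,[0,0,0],0],
])

```text
time: 2.5
tool_pos: [0.5297, -0.0182, 0.2188]
ee_rot: [-3.14, 0.0, 0.333]
wrist_force: [0.7, 0.4, -1.0]
width: 0.0003
finger_force: 0.0
```

```bash
cat > d.py <<'E'
from h import *
import sys
from scipy.spatial.transform import Rotation as R
o=robot.get_obs(); t=np.array(eval(sys.argv[1]))
print(o["time"],o["tool_pos"],o["ee_rot"],o["width"],o["wrist_force"])
print("delta mm",1000*R.from_euler("xyz",o["ee_rot"]).inv().apply(t-o["tool_pos"]))
E
python3 d.py "[.5435,.005,.174]"
```

```text
2.5 [ 0.52965499 -0.01823623  0.21879405] [-3.14002805e+00  3.95427137e-04  3.33048330e-01] 0.0003095765619992547 [ 0.73213359  0.39418636 -0.97992229]
delta mm [ 20.69845506 -17.36302723  44.81308638]
```

Request:
carry_out([
  [255,[10,-9,0],0],
  [255,[11,-8,0],0],
  [255,[0,0,10],0],
  [255,[0,0,10],0],
  [255,[0,0,10],0],
  [255,[0,0,8],0],
  [255,[0,0,5],0],
  [255,[0,0,0],0],
])

```text
time: 3.3
tool_pos: [0.5429, 0.0013, 0.1752]
ee_rot: [-3.141, 0.002, 0.328]
wrist_force: [-0.3, 0.3, -0.2]
width: 0.0
finger_force: 0.0
```

```bash
python3 d.py "[.5435,.005,.174]"; python3 - <<'E'
from h import *
a=robot.snapshot("scene")[160:260,250:400];b=robot.snapshot("side")[190:290,260:410]
cv2.imwrite("pics/p1.png",np.vstack([cv2.resize(x,None,fx=3,fy=3,interpolation=2) for x in(a,b)]))
E
```

```text
3.3 [0.54291368 0.00134995 0.17517488] [-3.14081368e+00  2.02206535e-03  3.28279422e-01] 2.8554215367755176e-05 [-0.33864623  0.25998513 -0.18904341]
delta mm [ 1.73421293 -3.26518015  1.17391909]
```

View pics/p1.png

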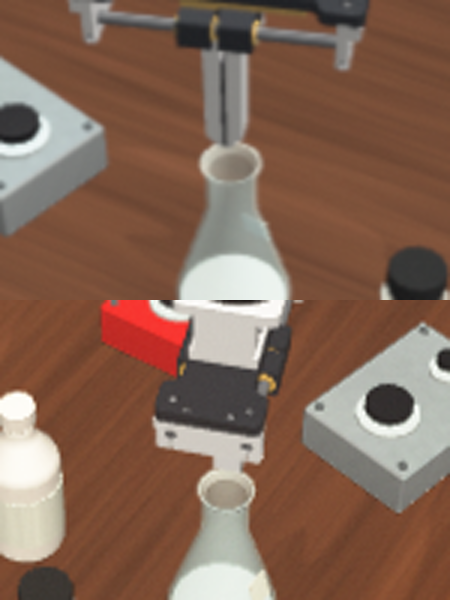

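The closed fingertips sit just above the open mouth, about 3 mm off in y, and nothing is touched. I'll correct that and hold.

Request:
carry_out([
  [255,[2,-3,1],0],
  [255,[0,0,0],0],
  [255,[0,0,0],0],
  [255,[0,0,0],0],
  [255,[0,0,0],0],
  [255,[0,0,0],0],
  [255,[0,0,0],0],
  [255,[0,0,0],0],
])

```text
time: 4.2
tool_pos: [0.5445, 0.005, 0.1755]
ee_rot: [3.142, 0.0, 0.329]
wrist_force: [0.3, -0.0, 0.2]
width: 0.0005
finger_force: 0.0
```

Request:
carry_out([
  [255,[0,0,0],0],
  [255,[0,0,0],0],
  [255,[0,0,0],0],
  [255,[0,0,0],0],
  [255,[0,0,0],0],
  [255,[0,0,0],0],
  [255,[0,0,0],0],
  [255,[0,0,0],0],
])

```text
time: 5.0
tool_pos: [0.5445, 0.0051, 0.1755]
ee_rot: [3.142, -0.0, 0.329]
wrist_force: [0.2, -0.3, -0.1]
width: 0.0007
finger_force: 0.0
```

Request:
carry_out([
  [255,[0,0,0],0],
  [255,[0,0,0],0],
  [255,[0,0,0],0],
  [255,[0,0,0],0],
  [255,[0,0,0],0],
  [255,[0,0,0],0],
  [255,[0,0,0],0],
  [255,[0,0,0],0],
])

```text
time: 5.8
tool_pos: [0.5445, 0.0051, 0.1755]
ee_rot: [3.142, 0.0, 0.329]
wrist_force: [-0.3, 0.5, -0.2]
width: 0.0005
finger_force: 0.0
```

Request:
carry_out([
  [255,[0,0,0],0],
  [255,[0,0,0],0],
  [255,[0,0,0],0],
  [255,[0,0,0],0],
  [255,[0,0,0],0],
  [255,[0,0,0],0],
  [255,[0,0,0],0],
  [255,[0,0,0],0],
])

```text
time: 6.6
tool_pos: [0.5445, 0.0051, 0.1754]
ee_rot: [3.142, 0.0, 0.329]
wrist_force: [-0.6, -0.4, 0.2]
width: 0.0003
finger_force: 0.0
```

Request:
carry_out([
  [255,[0,0,0],0],
  [255,[0,0,0],0],
  [255,[0,0,0],0],
  [255,[0,0,0],0],
  [255,[0,0,0],0],
  [255,[0,0,0],0],
  [255,[0,0,0],0],
  [255,[0,0,0],0],
])

```text
time: 7.4
tool_pos: [0.5445, 0.0051, 0.1755]
ee_rot: [3.141, -0.0, 0.329]
wrist_force: [0.0, 0.3, 0.1]
width: 0.0005
finger_force: 0.0
```

```bash
python3 d.py "[.5435,.005,.174]"; python3 d.py "[.512,-.202,.200]"
```

```text
7.4 [0.54454003 0.00505487 0.17547748] [ 3.14147336e+00 -2.66004479e-05  3.28773712e-01] 0.0005281275613155586 [0.04359923 0.26857079 0.07547387]
delta mm [-1.00208524 -0.28405414  1.47742348]
7.4 [0.54454003 0.00505487 0.17547748] [ 3.14147336e+00 -2.66004479e-05  3.28773712e-01] 0.0005281275613155586 [0.04359923 0.26857079 0.07547387]
delta mm [-97.65093377 185.46111601 -24.5029892 ]
```

Held there for about 3.8 s. Now up and across to the button.

Request:
carry_out([
  [255,[0,0,-12],0],
  [255,[0,0,-13],0],
  [255,[-10,19,0],0],
  [255,[-12,23,0],0],
  [255,[-12,23,0],0],
  [255,[-12,23,0],0],
  [255,[-12,23,0],0],
  [255,[-12,23,0],0],
])

```text
time: 8.2
tool_pos: [0.5219, -0.1456, 0.2024]
ee_rot: [3.14, -0.002, 0.329]
wrist_force: [0.3, 0.5, -0.3]
width: 0.0004
finger_force: 0.0
```

Request:
carry_out([
  [255,[-12,22,0],0],
  [255,[-10,19,0],0],
  [255,[-6,10,0],0],
  [255,[0,0,25],0],
  [255,[0,0,30],0],
  [255,[0,0,25],0],
  [255,[0,0,20],0],
  [255,[0,0,0],0],
])

```text
time: 9.0
tool_pos: [0.5098, -0.2004, 0.0978]
ee_rot: [-3.137, 0.004, 0.329]
wrist_force: [0.5, -0.3, -0.7]
width: 0.0004
finger_force: 0.0
```

```bash
python3 d.py "[.512,-.202,.077]"; python3 - <<'E'
from h import *
a=robot.snapshot("scene")[140:240,190:340];b=robot.snapshot("side")[150:250,320:470]
cv2.imwrite("pics/p2.png",np.vstack([cv2.resize(x,None,fx=3,fy=3,interpolation=2) for x in(a,b)]))
E
```

```text
9.0 [ 0.50983564 -0.20037071  0.09777679] [-3.13704436  0.00406585  0.3292055 ] 0.000433666187458367 [ 0.49940619 -0.34498776 -0.71371133]
delta mm [ 1.60586056  2.33596537 20.76001952]
```

View pics/p2.png

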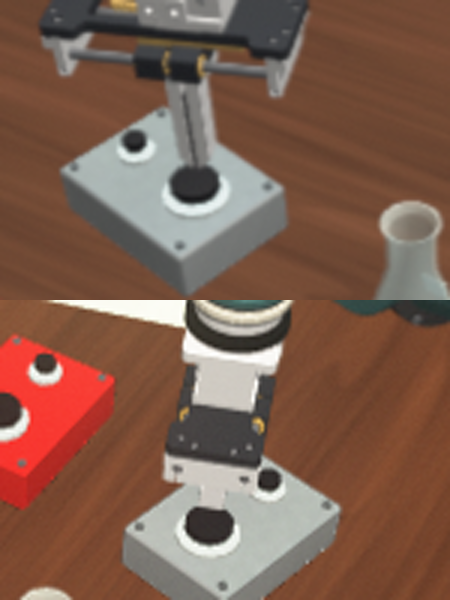

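The tips are about 2 cm above the large button and centred within 2–3 mm. Descending gently while watching the force.

Request:
carry_out([
  [255,[1,1,5],0],
  [255,[0,0,5],0],
  [255,[0,0,5],0],
  [255,[0,0,3],0],
  [255,[0,0,2],0],
  [255,[0,0,2],0],
  [255,[0,0,0],0],
  [255,[0,0,0],0],
])

```text
time: 9.9
tool_pos: [0.5128, -0.2023, 0.0785]
ee_rot: [3.141, -0.0, 0.329]
wrist_force: [-1.1, 0.8, -0.6]
width: 0.0003
finger_force: 0.0
```

Request:
carry_out([
  [255,[0,0,1],0],
  [255,[0,0,1],0],
  [255,[0,0,1],0],
  [255,[0,0,1],0],
  [255,[0,0,1],0],
  [255,[0,0,1],0],
  [255,[0,0,0],0],
  [255,[0,0,0],0],
])

```text
time: 10.7
tool_pos: [0.513, -0.2024, 0.0725]
ee_rot: [3.141, -0.0, 0.329]
wrist_force: [-0.5, 0.1, 3.2]
width: 0.0006
finger_force: 1.6
```

Request:
carry_out([
  [255,[0,0,0.5],0],
  [255,[0,0,0.5],0],
  [255,[0,0,0.5],0],
  [255,[0,0,0.5],0],
  [255,[0,0,0],0],
  [255,[0,0,0],0],
])

```text
time: 11.3
tool_pos: [0.513, -0.2024, 0.0713]
ee_rot: [3.141, -0.001, 0.329]
wrist_force: [-0.5, -0.3, 5.9]
width: 0.0003
finger_force: 3.2
```

Request:
carry_out([
  [255,[0,0,0.5],0],
  [255,[0,0,0.5],0],
  [255,[0,0,0.5],0],
  [255,[0,0,0.5],0],
  [255,[0,0,0],0],
  [255,[0,0,0],0],
])

```text
time: 11.9
tool_pos: [0.5131, -0.2024, 0.0711]
ee_rot: [3.14, -0.001, 0.329]
wrist_force: [-4.2, 2.6, 15.0]
width: 0.0005
finger_force: 6.8
```

The force rises to 15 N with no further travel, so the button is against its stop. Backing away.

Request:
carry_out([
  [255,[0,0,-4],0],
  [255,[0,0,-10],0],
  [255,[0,0,-20],0],
  [255,[0,0,-30],0],
  [255,[0,0,-30],0],
  [255,[0,0,-30],0],
  [255,[0,0,-20],0],
  [255,[0,0,0],0],
])

```text
time: 12.7
tool_pos: [0.5142, -0.203, 0.2161]
ee_rot: [3.137, -0.005, 0.329]
wrist_force: [-0.5, 0.4, 0.5]
width: 0.0007
finger_force: 0.0
```

Request:
carry_out([
  [255,[-15,15,0],0],
  [255,[-20,20,0],0],
  [255,[-20,20,0],0],
  [255,[-20,20,0],0],
  [255,[-20,20,0],0],
  [255,[-10,10,0],0],
  [255,[0,0,0],0],
  [255,[0,0,0],0],
])

```text
time: 13.5
tool_pos: [0.4474, -0.3348, 0.2116]
ee_rot: [-3.14, 0.0, 0.329]
wrist_force: [0.5, 0.2, 1.0]
width: 0.0003
finger_force: 0.0
```

```bash
python3 - <<'E'
from h import *
a=robot.snapshot("scene");cv2.imwrite("pics/p3.png",np.vstack([cv2.resize(x,None,fx=3,fy=3,interpolation=2) for x in(a[160:260,200:350],robot.snapshot("side")[170:270,320:470])]))
E
```

```text
(no output)
```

View pics/p3.png

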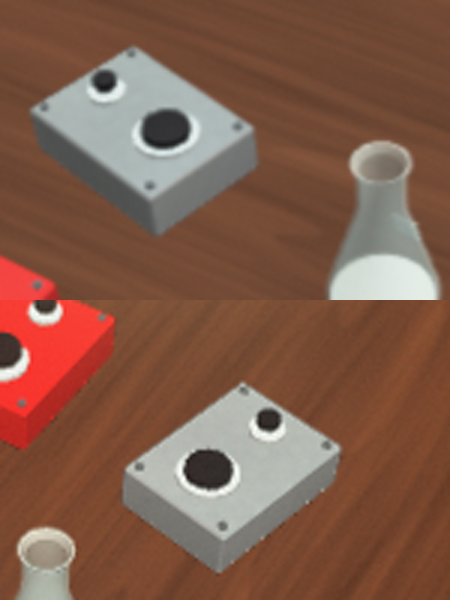

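The large button sits lower than before, the small one is still up, and the flask hasn't moved.

```bash
python3 -c "
from bench import robot
print(robot.close_job())"
```

```text
the job is handed in; nothing more can be done
None
```

I pointed at the open flask for about 3.8 s, then pressed the large grey button down to its stop (it stayed down), backed the arm away and handed the job in at about 13.6 s; no verdict was returned.

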